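# Fetch the pot-lid knob from behind the tiffin carrier

## Robot

A 6-joint arm with a two-finger parallel gripper is mounted at the origin on the work surface. World frame = base frame: x ahead of the robot, y to its left, z up, the work surface at z = 0. Lengths are in m, angles in rad, forces in N, time in s.
With the tool pointing down it reaches from about 0.4 to 0.825 m from the base axis. Payload 7 kg.
Tool frame: the origin (TCP) lies between the finger pads; the fingertips stand 17 mm ahead of it and the grasp point (between the pads) lies 2 mm behind it; x points along the fingers, z is the direction in which the jaws open and shut, and the axes are right-handed (so a half turn about x gives the same grasp; the last joint's range is limited). The gripper opens to 88 mm and grips with 3 to 60 N. Pads are 19 mm wide; open, the fingers measure 130 mm over their backs; the gripper's body (78 mm by 193 mm) begins 47 mm behind the grasp point.
Start: joints at [1.44, 0.359, 0.012, 0, -1.224, -0.288], TCP at [0.275, 0.617, 0.244] pointing down, gripper open.
Joint ranges: [-3.07, 3.07], [-1.43, 2.12], [-1.02, 1.25], [-3.03, 1.67], [-3.05, -0], [-3.03, 3.03]. Speed limits (rad/s): [2.39, 2.39, 3.01, 3.14, 3.14, 3.14].

## Interface

Orientations are given as [roll, pitch, yaw] about the fixed x, y, z axes, in that order (R = Rz(yaw) Ry(pitch) Rx(roll)).
In Python, from station import * gives the robot as it stands.
- The arm moves only by the tool step_arm, never from a script. Its argument "deltas" is a list of rows, each a list of 5 numbers: the shift along the tool's x, y, z in cm, then the turn about the tool's x in degrees, then the closure, from 0 (fully open) to 1 (shut). In form: [[dx, dy, dz, roll, fingers], ...]. A call has exactly 10 rows; each row is the pose to reach, as a shift and turn from the pose commanded when the call began, along the tool's axes at that moment; what a row does not reach only later rows make up. A row lasts 1/12 s, in which the tool goes at most 41.7 mm and 7.16 degrees, less where a joint would pass 70% of its speed; a pose out of reach is approached as far as the arm can. A call with a gripper value outside its range is refused whole. The fingers move at their own pace and stop on an object; "squeeze" is the grip in N (left out, the last holds). Time passes only in rows, so rows that repeat a pose let the fingers close, or fill a call up. It gives the time, the measured TCP pose, the force and the opening at its end, in the units of the state.
- get_state(): the state, without advancing time (a new reading comes with each control period).
- grab_frame(name): name is "scene" or "top" or "wrist"; returns a dict with "pixels" (420x560x3 uint8, red, green, blue), "range_z" (420x560 float32, m along the optical axis (not along the pixel's ray), 0 where there is no reading), "fx", "fy", "cx", "cy" (pixels), "view" (4x4, takes a point from world to camera coordinates); the wrist camera has in their place "hand_eye" (4x4, takes a point from camera to tool coordinates, whose origin is the TCP and whose axes are the tool frame's). Camera axes: x right, y down, z forward; pixel columns grow to the right and rows downward; lengths in m; the calibration is good to about 2 mm. A picture is of the moment at which its call begins: read the wrist's pose just before it.
- job_done(): hands the job in, once; it reports no verdict.
Trained networks look in the newest picture that a camera, given by its name, has taken for a name from the list of things; names that differ only in an ending like _2 or _b are one class to them, and where a whole thing is asked for, a point or a joint stands for the part that bears it (a point fixed in the world has none). Each returns a list of dicts, best first, with "conf" (0 to 1); they miss things now and then, are a little off and sometimes report something else, mostly with a low value. They report only what shows in the picture. A call takes as long as a camera call. They do not tell look-alikes from the thing itself.
- boxes_of(thing, camera): "extent" ([left, top, right, bottom] in pixels, round what is visible of it).
- masks_of(thing, camera): "mask" (420x560 bool, what is visible of it) and "extent" ([left, top, right, bottom] in pixels, round what is visible of it).
The state is a dict: "t": time; "q": joint angles; "qd": joint speeds; "joint_efforts": joint torques, N m; "eef_pos": TCP position; "ee_rot": TCP orientation; "force": force on the tool from outside, world axes, zero at the start; "moment": the same for the moment, N m; "width": finger opening in m.
Only numpy, scipy, OpenCV 4.12 (cv2) and the standard library are available. Lean on these libraries where they do the work, as an engineer would, in place of code of your own. Each camera call takes 0.05 s, during which the arm holds its last target.

## Task

The black knob of the pot lid has ended up behind the steel tiffin carrier. Stand the carrier aside on the bare counter, off its cork mat, put the knob into the small glass ramekin, then set the carrier back upright in the middle of its mat. Keep the carrier upright all along and leave the ramekin standing where it is.

Things in the scene. Friction and masses are not known exactly. Their poses are not given: they have to be found in the camera images.
- tiffin: Stainless tiffin carrier, rigid, about 0.7 kg, standing mid-mat. Round body 120 mm across (132 over straps at its +y, -y), lid top 150 mm up. Over the lid a level bar handle along its own y: 12 mm thick (x), 14 high, 88 long, centred on the axis 193 mm above the underside, 35 mm free below, struts from its ends down to the straps. Origin: centre of underside; z up.
- mat: Round cork mat fixed on the counter, 128 mm across, 5 mm thick, left or right of the robot's centre line. Origin: centre of its underside, at counter height. On its side away from the ramekin, sideways along y, the bare counter is clear to 280 mm from its centre.
- knob: Black silicone pot-lid knob, 30 g, 30 mm high, standing on its foot (30 mm across); neck 24 mm across; round cap 38 mm across from 13 mm up to the top. Its centre is 87 to 98 mm from the mat's centre, on the side far from the robot (+x): too near the carrier to grasp until that is moved. Fingers closing along world y stay clear of the mat. Origin: centre of underside.
- ramekin: Small open clear-glass ramekin, 92 mm across the rim, 36 mm high, wall 4 mm, sides narrowing slightly to the foot, inner floor about 5 mm up, loose, 160 g, on the other side of the robot's centre line from the mat. A steel bowl, not used, stands 150 to 190 mm beyond it. Origin: centre of underside; z up.
There are look-alikes about, which are no part of the job. Leave any blue or green look-alike of the tiffin alone.

How it is judged:
By the outcome, as a careful person would: the job done as asked, in the order asked, and still so for the second after the job is handed in, with the robot touching nothing.
It also fails if it takes over 67 s, if anything falls off the work surface, if the arm or the gripper's body presses on something with over 40 N, if the wrist force passes 120 N, or if a joint passes its speed limit or range.

## Working session

There is one attempt and no reset: what is moved stays moved. The work goes in short steps, Python scripts to look and compute and a tool call to move; the robot and the scene stay as the last step left them, time stands still between calls to the robot, and variables do not carry over. Pictures are saved under pics/ and viewed, and the job is handed in when it is done.

Besides the shell and the picture viewer there is one more tool, called after "Emit:" as name([rows], argument=value, ...), one row to a line, values as JSON. step_arm: Moves the arm, as the interface text tells. Its arguments: {"type":"object","properties":{"deltas":{"type":"array"},"squeeze":{"type":"number"}},"required":["deltas"]}

```bash
ls; mkdir -p pics
cat > h.py <<'E'
from station import *
import numpy as np, cv2
from scipy.spatial.transform import Rotation as R
def cam(name):
    s=get_state(); f=grab_frame(name)
    if name=="wrist":
        T=np.eye(4);T[:3,:3]=R.from_euler('xyz',s['ee_rot']).as_matrix();T[:3,3]=s['eef_pos']
        f['c2w']=T@np.array(f['hand_eye'])
    else: f['c2w']=np.linalg.inv(np.array(f['view']))
    return f
def cloud(f):
    z=f['range_z'];v,u=np.mgrid[:z.shape[0],:z.shape[1]]
    p=np.stack([(u-f['cx'])/f['fx']*z,(v-f['cy'])/f['fy']*z,z],-1)
    P=p@f['c2w'][:3,:3].T+f['c2w'][:3,3]; P[z<=0]=np.nan
    return P
def save(f,n): cv2.imwrite('pics/'+n+'.png',f['pixels'][:,:,::-1])
def st():
    s=get_state();print('t',round(s['t'],2),'pos',np.round(s['eef_pos'],4),'rot',np.round(s['ee_rot'],3),'F',np.round(s['force'],1),'w',round(s['width'],4),'q',np.round(s['q'],2))
E
python3 - <<'E'
from h import *
st()
s=get_state();print(R.from_euler('xyz',s['ee_rot']).as_matrix().round(3))
for c in ['scene','top','wrist']:
    f=cam(c);save(f,c+'0');P=cloud(f)
    for t in ['tiffin','mat','knob','ramekin']:
        for m in masks_of(t,c):
            Q=P[m['mask']];Q=Q[~np.isnan(Q[:,0])]
            print(c,t,round(m['conf'],2),np.round(m['extent']),m['mask'].sum(), np.percentile(Q,[2,50,98],axis=0).round(3).tolist() if len(Q) else None)
st()
E
```

```text
pics
t 0.0 pos [0.2743 0.6162 0.2426] rot [ 0.076  1.569 -1.913] F [-0.3 -0.6  0.2] w 0.0872 q [ 1.44  0.36  0.01 -0.   -1.22 -0.29]
[[-0.001  0.914 -0.407]
 [-0.002 -0.407 -0.914]
 [-1.     0.     0.002]]
scene tiffin 0.95 [279.  26. 355. 148.] 6721 [[0.291, 0.114, 0.01], [0.366, 0.154, 0.142], [0.402, 0.224, 0.199]]
scene tiffin 0.92 [192.  89. 278. 208.] 6998 [[0.315, -0.053, 0.005], [0.39, -0.002, 0.143], [0.426, 0.059, 0.199]]
scene tiffin 0.62 [340. 118. 432. 228.] 7359 [[0.478, 0.107, 0.016], [0.541, 0.149, 0.149], [0.587, 0.224, 0.204]]
scene mat 0.57 [336. 185. 403. 232.] 239 [[0.484, 0.109, -0.0], [0.575, 0.132, 0.004], [0.591, 0.187, 0.009]]
scene knob 0.56 [402. 218. 428. 240.] 426 [[0.603, 0.167, 0.017], [0.62, 0.182, 0.028], [0.637, 0.201, 0.031]]
scene knob 0.54 [339. 116. 434. 226.] 7501 [[0.475, 0.107, 0.01], [0.541, 0.15, 0.148], [0.587, 0.226, 0.204]]
scene ramekin 0.97 [139. 264. 195. 324.] 2632 [[0.444, -0.25, 0.002], [0.479, -0.213, 0.006], [0.524, -0.168, 0.036]]
top tiffin 0.9 [129. 135. 217. 212.] 4936 [[0.471, 0.111, 0.015], [0.521, 0.163, 0.15], [0.583, 0.229, 0.205]]
top tiffin 0.84 [232. 234. 305. 308.] 4348 [[0.312, -0.047, 0.138], [0.367, 0.007, 0.146], [0.421, 0.061, 0.2]]
top tiffin 0.82 [130. 247. 212. 324.] 4890 [[0.287, 0.116, 0.043], [0.345, 0.165, 0.146], [0.4, 0.227, 0.2]]
top mat 0.57 [182. 180. 217. 214.] 150 [[0.467, 0.109, -0.001], [0.495, 0.122, 0.004], [0.535, 0.171, 0.016]]
top knob 0.59 [168. 123. 184. 137.] 228 [[0.612, 0.17, 0.025], [0.622, 0.186, 0.029], [0.636, 0.204, 0.032]]
top ramekin 0.58 [361. 181. 408. 228.] 1876 [[0.445, -0.249, 0.0], [0.487, -0.213, 0.006], [0.527, -0.166, 0.037]]
t 0.75 pos [0.2745 0.6166 0.2436] rot [-2.902  1.571  1.392] F [-0.   0.2 -0.8] w 0.0877 q [ 1.44  0.36  0.01  0.   -1.22 -0.29]
```

View pics/scene0.png

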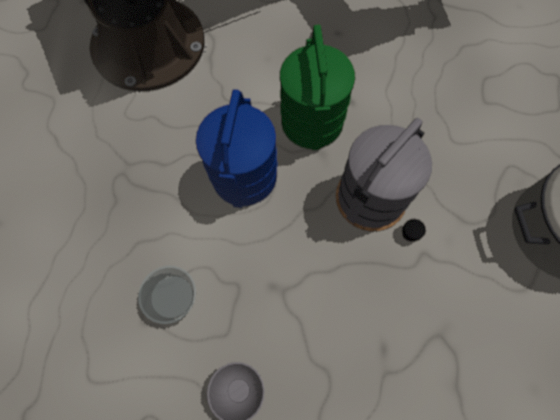

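View pics/top0.png

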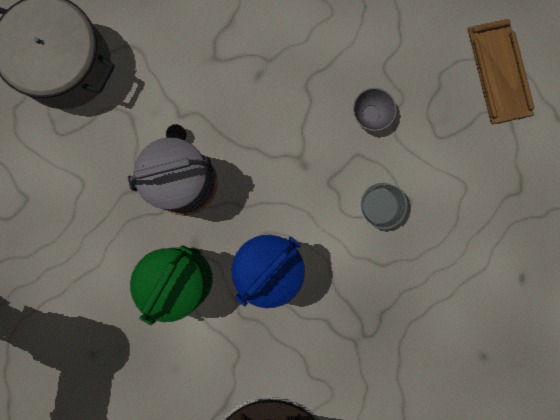

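```bash
cat > m.py <<'E'
from h import *
def tif(c,xy,pad=0.09):
    f=cam(c);P=cloud(f);d=np.hypot(P[...,0]-xy[0],P[...,1]-xy[1]);z=P[...,2]
    L=P[(d<pad)&(z>.125)&(z<.175)];H=P[(d<pad)&(z>.188)&(z<.225)]
    print(c,'lid',len(L),'zmode',np.median(L[:,2]).round(4))
    m=((d<pad)&(z>.12)&(z<.225)).astype(np.uint8)
    top=np.percentile(H[:,2],[5,50,95]).round(4)
    (cx,cy),(w,h),a=cv2.minAreaRect((H[:,:2]*1000).astype(np.float32))
    mu=H[:,:2].mean(0);w_,V=np.linalg.eigh(np.cov((H[:,:2]-mu).T));v=V[:,1];ang=np.degrees(np.arctan2(v[1],v[0]))%180
    print(' handle n',len(H),'z',top,'mean',mu.round(4),'rect',round(cx,1),round(cy,1),round(w,1),round(h,1),'ang',ang.round(1),'Lspan',np.ptp((H[:,:2]-mu)@v).round(4))
    # lid circle: min enclosing of points at the lid
    cc,r=cv2.minEnclosingCircle((P[(d<pad)&(z>.135)&(z<.165)][:,:2]*1000).astype(np.float32));print(' lidcirc',np.round(cc,1),round(r,1))
    return f,P
E
python3 - <<'E'
from m import *
for c in ['scene','top']:
    f,P=tif(c,(.527,.168))
    # pot
    z=P[...,2];Q=P[(z>.03)&(P[...,0]>.55)&(P[...,1]>.23)&(P[...,0]<1.1)]
    if len(Q): print('pot',Q.min(0).round(3),Q.max(0).round(3))
    Q=P[(z>.02)&(P[...,0]>.3)&(P[...,1]>.25)&(P[...,0]<.68)];print('left obst',len(Q), (Q.min(0).round(3),Q.max(0).round(3)) if len(Q) else '')
    Q=P[(z>.015)&(np.hypot(P[...,0]-.621,P[...,1]-.186)<.024)];print('knob',len(Q),np.percentile(Q,[2,50,98],axis=0).round(4).tolist(),cv2.minEnclosingCircle((Q[:,:2]*1000).astype(np.float32)))
    Q=P[(z>.03)&(z<.05)&(np.hypot(P[...,0]-.485,P[...,1]+.21)<.06)];print('ram',len(Q),np.median(Q[:,2]),cv2.minEnclosingCircle((Q[:,:2]*1000).astype(np.float32)))
    Q=P[(z>.003)&(z<.008)&(np.hypot(P[...,0]-.527,P[...,1]-.168)<.07)];print('mat',len(Q))
st()
E
```

```text
scene lid 4822 zmode 0.1501
 handle n 638 z [0.1936 0.2032 0.2049] mean [0.5305 0.1652] rect 529.3 167.3 12.1 94.9 ang 104.5 Lspan 0.0949
 lidcirc [529.1 171.1] 69.6
pot [0.669 0.289 0.03 ] [0.803 0.413 0.108]
left obst 269 (array([0.669, 0.368, 0.021]), array([0.68 , 0.413, 0.105]))
knob 434 [[0.603, 0.1671, 0.0174], [0.6201, 0.1826, 0.0285], [0.6367, 0.2014, 0.0309]] ((619.3746337890625, 185.23512268066406), 19.000911712646484)
ram 561 0.0342465212445795 ((485.06475830078125, -209.0292510986328), 45.9063720703125)
mat 211
top lid 3743 zmode 0.1503
 handle n 517 z [0.1932 0.2034 0.2059] mean [0.528  0.1705] rect 528.1 172.6 12.2 103.1 ang 104.7 Lspan 0.1031
 lidcirc [528.7 172.7] 69.7
pot [0.668 0.291 0.03 ] [0.848 0.506 0.13 ]
left obst 645 (array([0.668, 0.369, 0.02 ]), array([0.68 , 0.456, 0.11 ]))
knob 240 [[0.6105, 0.1688, 0.0228], [0.6217, 0.1854, 0.0287], [0.6361, 0.2041, 0.0331]] ((619.8035278320312, 186.7004852294922), 18.999666213989258)
ram 389 0.034573261540055356 ((485.8343200683594, -207.56028747558594), 45.681663513183594)
mat 120
t 0.85 pos [0.2745 0.6166 0.2436] rot [-2.886  1.571  1.408] F [ 0.5 -0.4  0.6] w 0.0878 q [ 1.44  0.36  0.01  0.   -1.22 -0.29]
```

```bash
cat > go.py <<'E'
from h import *
import sys
def go(x,y,z,ang=None):
    s=get_state();M=R.from_euler('xyz',s['ee_rot']).as_matrix()
    d=M.T@(np.array([x,y,z])-np.array(s['eef_pos']))*100
    cur=np.degrees(np.arctan2(M[1,2],M[0,2]))
    roll=0 if ang is None else -((ang-cur+180)%360-180)
    print('delta cm',d.round(2),'roll',round(roll,1),'curang',round(cur%360,1),'tilt x',M[:,0].round(3));st()
if __name__=='__main__': go(*map(float,sys.argv[1:]))
E
python3 go.py .529 .171 .34 194.6
```

```text
delta cm [-9.64 41.37 30.37] roll 51.4 curang 246.0 tilt x [ 0.  0. -1.]
t 0.85 pos [0.2745 0.6166 0.2436] rot [-2.886  1.571  1.408] F [ 0.5 -0.4  0.6] w 0.0878 q [ 1.44  0.36  0.01  0.   -1.22 -0.29]
```

Emit:
step_arm([
  [-2,2,1.5,5,0],
  [-4,5,3.7,10,0],
  [-6,8,6,15,0],
  [-8,11,8.2,20,0],
  [-9.6,14,10.4,25,0],
  [-9.6,17,12.6,30,0],
  [-9.6,20,14.8,35,0],
  [-9.6,23,17,40,0],
  [-9.6,26,19.2,46,0],
  [-9.6,29,21.4,51.4,0],
])

```text
t: 1.68
eef_pos: [0.4529, 0.3015, 0.34]
ee_rot: [-2.45, 1.57, 0.941]
force: [1.2, 2.0, 0.5]
width: 0.0871
```

```bash
python3 go.py .529 .171 .34 194.6
```

```text
delta cm [-0.   14.52 -4.15] roll -0.3 curang 194.3 tilt x [ 0.001  0.001 -1.   ]
t 1.68 pos [0.4529 0.3015 0.34  ] rot [-2.45   1.57   0.941] F [1.2 2.  0.5] w 0.0871 q [ 0.95  0.09 -0.12  0.   -1.36 -0.7 ]
```

Emit:
step_arm([
  [0,3,-1,0,0],
  [0,6,-1.9,0,0],
  [0,9,-2.8,0,0],
  [0,11.5,-3.5,0,0],
  [0,13.5,-4,0,0],
  [0,14.5,-4.1,-0.2,0],
  [0,14.5,-4.1,-0.2,0],
  [0,14.5,-4.1,-0.2,0],
  [0,14.5,-4.1,-0.2,0],
  [0,14.5,-4.1,-0.2,0],
])

```text
t: 2.52
eef_pos: [0.5283, 0.174, 0.3396]
ee_rot: [-2.153, 1.571, 1.248]
force: [-0.1, 0.5, 0.9]
width: 0.0879
```

Run:
```python
from m import *
f,P=tif('wrist',(.529,.171));save(f,'w1')
tif('top',(.529,.171))
st()
```

```text
wrist lid 11077 zmode 0.1531
 handle n 1730 z [0.196  0.206  0.2074] mean [0.5305 0.1664] rect 529.1 171.6 12.0 105.1 ang 104.8 Lspan 0.1051
 lidcirc [528.4 172.1] 69.3
top lid 2509 zmode 0.1503
 handle n 383 z [0.1928 0.2032 0.2059] mean [0.5299 0.1632] rect 528.2 172.5 12.5 102.5 ang 104.7 Lspan 0.1025
 lidcirc [528.2 172.3] 69.3
t 2.62 pos [0.5283 0.174  0.3396] rot [-2.41   1.571  0.991] F [ 0.6 -0.  -0.3] w 0.0878 q [ 0.67  0.11 -0.09 -0.   -1.36 -0.41]
```

View pics/w1.png

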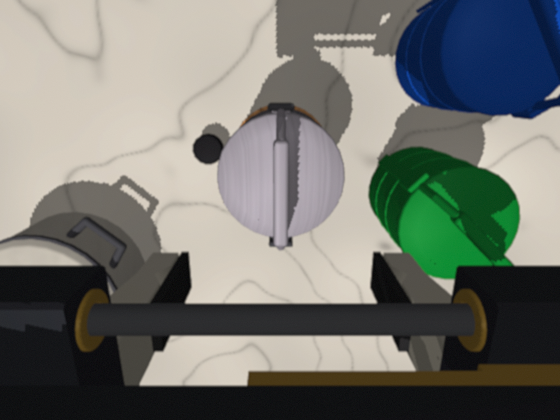

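```bash
python3 go.py .5288 .172 .197 194.7
```

```text
delta cm [1.426e+01 2.100e-01 1.000e-02] roll 0.2 curang 194.9 tilt x [ 0.  0. -1.]
t 2.62 pos [0.5283 0.174  0.3396] rot [-2.41   1.571  0.991] F [ 0.6 -0.  -0.3] w 0.0878 q [ 0.67  0.11 -0.09 -0.   -1.36 -0.41]
```

Emit:
step_arm([
  [1.5,0.1,0,0.1,0],
  [3.5,0.2,0,0.1,0],
  [5.5,0.2,0,0.1,0],
  [7.5,0.2,0,0.1,0],
  [9.5,0.2,0,0.1,0],
  [11.5,0.2,0,0.1,0],
  [13,0.2,0,0.1,0],
  [14,0.2,0,0.1,0],
  [14.3,0.2,0,0.1,0.2],
  [14.3,0.2,0,0.1,0.4],
], squeeze=45)

```text
t: 3.45
eef_pos: [0.5289, 0.1715, 0.1961]
ee_rot: [0.496, 1.57, -2.389]
force: [0.3, 0.6, -0.1]
width: 0.0798
```

Emit:
step_arm([
  [0,0,0,0,0.6],
  [0,0,0,0,0.7],
  [0,0,0,0,0.8],
  [0,0,0,0,0.85],
  [0,0,0,0,0.9],
  [0,0,0,0,1],
  [0,0,0,0,1],
  [0,0,0,0,1],
  [0,0,0,0,1],
  [0,0,0,0,1],
], squeeze=45)

```text
t: 4.28
eef_pos: [0.5291, 0.1713, 0.1965]
ee_rot: [0.434, 1.571, -2.451]
force: [0.1, -0.6, -0.4]
width: 0.0131
```

```bash
python3 go.py .522 .376 .25
```

```text
delta cm [ -5.35 -19.98  -4.5 ] roll 0 curang 194.7 tilt x [-0. -0. -1.]
t 4.28 pos [0.5291 0.1713 0.1965] rot [ 0.434  1.571 -2.451] F [ 0.1 -0.6 -0.4] w 0.0131 q [ 0.67  0.2  -0.32  0.   -1.05 -0.41]
```

Emit:
step_arm([
  [-0.2,0,0,0,1],
  [-0.6,0,0,0,1],
  [-1.2,0,0,0,1],
  [-1.9,0,0,0,1],
  [-2.6,0,0,0,1],
  [-3.2,0,0,0,1],
  [-3.7,0,0,0,1],
  [-4,0,0,0,1],
  [-4,0,0,0,1],
  [-4,0,0,0,1],
])

```text
t: 5.12
eef_pos: [0.5291, 0.1713, 0.2366]
ee_rot: [-2.119, 1.57, 1.279]
force: [-0.8, 0.8, -8.5]
width: 0.0116
```

```bash
python3 - <<'E'
from h import *
st(); f=cam('scene');save(f,'s2')
E
python3 go.py .522 .376 .236
```

```text
t 5.12 pos [0.5291 0.1713 0.2366] rot [-2.119  1.57   1.279] F [-0.8  0.8 -8.5] w 0.0116 q [ 0.67  0.17 -0.26 -0.   -1.14 -0.41]
delta cm [  0.03 -19.98  -4.53] roll 0 curang 194.7 tilt x [-0. -0. -1.]
t 5.17 pos [0.5289 0.1712 0.2363] rot [-0.232  1.57  -3.117] F [ 0.6  0.  -8.2] w 0.0115 q [ 0.67  0.17 -0.26 -0.   -1.14 -0.41]
```

View pics/s2.png

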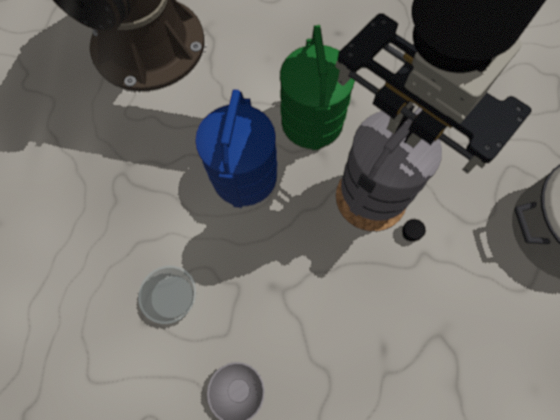

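Emit:
step_arm([
  [0,-0.4,-0.1,0,1],
  [0,-1.2,-0.3,0,1],
  [0,-2.4,-0.5,0,1],
  [0,-4,-0.9,0,1],
  [0,-6,-1.4,0,1],
  [0,-8,-1.8,0,1],
  [0,-10,-2.3,0,1],
  [0,-12,-2.7,0,1],
  [0,-14,-3.2,0,1],
  [0,-16,-3.6,0,1],
])

```text
t: 6.0
eef_pos: [0.5231, 0.3378, 0.2363]
ee_rot: [-2.409, 1.571, 0.99]
force: [0.4, 0.5, -7.1]
width: 0.0113
```

Emit:
step_arm([
  [0,-1.6,-0.4,0,1],
  [0,-2.7,-0.6,0,1],
  [0,-3.5,-0.8,0,1],
  [0,-3.9,-0.9,0,1],
  [0,-4,-0.9,0,1],
  [0.5,-4,-0.9,0,1],
  [1.2,-4,-0.9,0,1],
  [2,-4,-0.9,0,1],
  [2.7,-4,-0.9,0,1],
  [3.2,-4,-0.9,0,1],
])

```text
t: 6.83
eef_pos: [0.5216, 0.3752, 0.203]
ee_rot: [0.51, 1.569, -2.375]
force: [0.5, 0.3, -7.9]
width: 0.0115
```

```bash
python3 - <<'E'
from h import *
st(); f=cam('scene');save(f,'s3')
P=cloud(f);Q=P[(P[...,2]>-.002)&(P[...,2]<.012)&(np.hypot(P[...,0]-.529,P[...,1]-.172)<.09)]
for m in masks_of('mat','scene'):
    Q=P[m['mask']];Q=Q[~np.isnan(Q[:,0])];print(m['conf'],m['extent'],np.median(Q,0).round(4),cv2.minEnclosingCircle((Q[:,:2]*1000).astype(np.float32)),m['mask'].sum())
E
python3 go.py .522 .376 .1915
```

```text
t 6.83 pos [0.5216 0.3752 0.203 ] rot [ 0.51   1.569 -2.375] F [ 0.5  0.3 -7.9] w 0.0115 q [ 0.93  0.33 -0.12 -0.   -1.12 -0.67]
0.75 [335.3, 163.6, 410.6, 231.2] [0.5304 0.1695 0.0038] ((528.0250244140625, 172.58560180664062), 65.48906707763672) 3826
delta cm [ 1.14 -0.05 -0.07] roll 0 curang 194.7 tilt x [-0.002 -0.002 -1.   ]
t 6.93 pos [0.5214 0.3753 0.2029] rot [ 0.55   1.568 -2.335] F [-0.7 -1.1 -7.6] w 0.0112 q [ 0.93  0.33 -0.12 -0.   -1.12 -0.67]
```

View pics/s3.png

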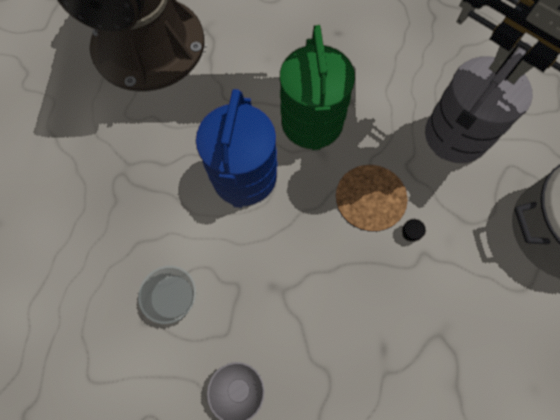

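Emit:
step_arm([
  [0.3,0,0,0,1],
  [0.6,0,0,0,1],
  [0.8,0,0,0,1],
  [1,0,0,0,1],
  [1.1,0,0,0,1],
  [1.1,0,0,0,1],
  [1.1,0,0,0,1],
  [1.1,0,0,0,1],
  [1.1,0,0,0,1],
  [1.1,0,0,0,1],
])

```text
t: 7.77
eef_pos: [0.522, 0.3762, 0.1938]
ee_rot: [-2.612, 1.57, 0.786]
force: [0.1, 0.5, -7.9]
width: 0.0115
```

Emit:
step_arm([
  [0.05,0,0,0,1],
  [0.1,0,0,0,1],
  [0.15,0,0,0,1],
  [0.2,0,0,0,1],
  [0.2,0,0,0,1],
  [0.2,0,0,0,1],
  [0.2,0,0,0,1],
  [0.2,0,0,0,1],
  [0.2,0,0,0,1],
  [0.2,0,0,0,1],
])

```text
t: 8.6
eef_pos: [0.522, 0.3762, 0.1917]
ee_rot: [-3.03, 1.571, 0.368]
force: [1.2, -0.4, -5.6]
width: 0.0118
```

Nearly down (weight partly taken). A touch more, then release.

Emit:
step_arm([
  [0.05,0,0,0,1],
  [0.08,0,0,0,1],
  [0.08,0,0,0,1],
  [0.08,0,0,0,1],
  [0.08,0,0,0,0.8],
  [0.08,0,0,0,0.7],
  [0.08,0,0,0,0.6],
  [0.08,0,0,0,0.5],
  [0.08,0,0,0,0.4],
  [0.08,0,0,0,0.4],
])

```text
t: 9.43
eef_pos: [0.522, 0.3763, 0.1908]
ee_rot: [-2.653, 1.571, 0.745]
force: [0.0, 0.4, 0.5]
width: 0.0455
```

```bash
python3 - <<'E'
from m import *
tif('top',(.522,.376));f=cam('wrist');save(f,'w4')
E
python3 go.py .6205 .186 .15 270
```

```text
top lid 2468 zmode 0.145
 handle n 343 z [0.1896 0.1979 0.2173] mean [0.5303 0.3619] rect 538.4 376.7 45.3 91.0 ang 95.1 Lspan 0.0885
 lidcirc [522.5 371.6] 64.5
delta cm [ 4.07 20.9  -4.7 ] roll -75.3 curang 194.7 tilt x [ 0.  0. -1.]
t 9.53 pos [0.522  0.3762 0.1907] rot [-2.998  1.571  0.4  ] F [0.2 0.3 0.2] w 0.0507 q [ 0.93  0.34 -0.14  0.   -1.09 -0.67]
```

View pics/w4.png

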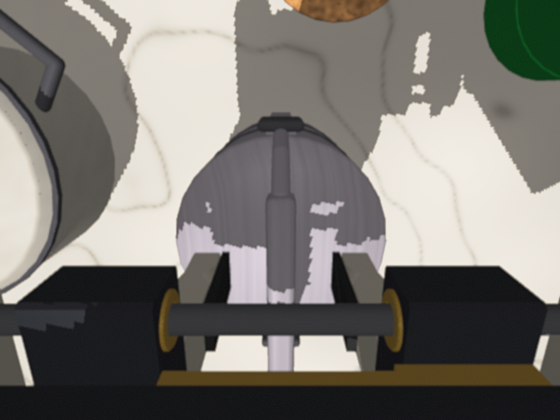

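Emit:
step_arm([
  [-0.5,0,0,0,0.3],
  [-1.5,0,0,0,0.2],
  [-3,0,0,0,0.1],
  [-5,0,0,0,0],
  [-7,0,0,0,0],
  [-9,0.5,-0.1,-4,0],
  [-10,2,-0.5,-10,0],
  [-10,4.5,-1,-17,0],
  [-10,7.5,-1.7,-24,0],
  [-10,11,-2.5,-31,0],
])

```text
t: 10.37
eef_pos: [0.5742, 0.2761, 0.2924]
ee_rot: [3.051, 1.569, 0.715]
force: [1.7, -0.2, -0.1]
width: 0.0878
```

```bash
python3 go.py .62 .186 .24 270
```

```text
delta cm [5.23 9.54 3.34] roll -43.8 curang 226.2 tilt x [ 0.001  0.001 -1.   ]
t 10.37 pos [0.5742 0.2761 0.2924] rot [3.051 1.569 0.715] F [ 1.7 -0.2 -0.1] w 0.0878 q [ 0.75  0.27 -0.    0.   -1.3   0.05]
```

Emit:
step_arm([
  [0,2.5,0.9,-7,0],
  [0,5,1.8,-14,0],
  [0,7.5,2.6,-21,0],
  [1,9,3.1,-28,0],
  [2.5,9.5,3.3,-35,0],
  [4,9.5,3.3,-42,0],
  [5.2,9.5,3.3,-43.8,0],
  [5.2,9.5,3.3,-43.8,0],
  [5.2,9.5,3.3,-43.8,0],
  [5.2,9.5,3.3,-43.8,0],
])

```text
t: 11.2
eef_pos: [0.6195, 0.1864, 0.2403]
ee_rot: [1.853, 1.569, 0.272]
force: [0.7, -0.6, 1.3]
width: 0.0878
```

```bash
python3 - <<'E'
from m import *
for c in ['wrist','scene']:
    f=cam(c);save(f,'k5'+c);P=cloud(f)
    for m in masks_of('knob',c):
        Q=P[m['mask']];Q=Q[~np.isnan(Q[:,0])];Q=Q[Q[:,2]>.012]
        if len(Q)>20: print(c,round(m['conf'],2),np.round(m['extent']),np.percentile(Q,[1,50,99],axis=0).round(4).tolist(),cv2.minEnclosingCircle((Q[:,:2]*1000).astype(np.float32)))
    for m in masks_of('mat',c)[:2]:
        Q=P[m['mask']];Q=Q[~np.isnan(Q[:,0])]
        print('mat',c,round(m['conf'],2),np.round(m['extent']),cv2.minEnclosingCircle((Q[:,:2]*1000).astype(np.float32)),np.median(Q,0))
tif('scene',(.522,.376))
E
python3 go.py .62 .186 .02 270
```

```text
wrist 0.83 [262. 157. 300. 198.] [[0.6036, 0.1708, 0.0242], [0.6221, 0.1873, 0.0314], [0.6386, 0.2042, 0.0332]] ((620.7757568359375, 187.29428100585938), 18.6931095123291)
mat wrist 0.64 [239. 202. 350. 300.] ((527.6929931640625, 172.54656982421875), 65.68988800048828) [0.53293675 0.17316043 0.00640872]
scene 0.7 [402. 220. 426. 240.] [[0.6025, 0.1671, 0.0149], [0.6202, 0.1827, 0.0283], [0.6374, 0.203, 0.0311]] ((619.3746337890625, 185.42112731933594), 19.170263290405273)
mat scene 0.61 [334. 166. 408. 232.] ((528.4876708984375, 170.81924438476562), 64.11779022216797) [0.53053291 0.16921498 0.00379754]
scene lid 2376 zmode 0.1451
 handle n 55 z [0.1886 0.1923 0.1978] mean [0.5307 0.3353] rect 525.4 344.6 10.4 35.9 ang 116.9 Lspan 0.0366
 lidcirc [517.1 367.4] 65.2
delta cm [21.92  0.09  0.03] roll -0.5 curang 269.5 tilt x [ 0.  0. -1.]
t 11.55 pos [0.619  0.1863 0.2392] rot [2.102 1.57  0.522] F [-0.6 -0.5 -0.5] w 0.0875 q [ 0.59  0.31 -0.06  0.   -1.19  0.97]
```

View pics/k5wrist.png

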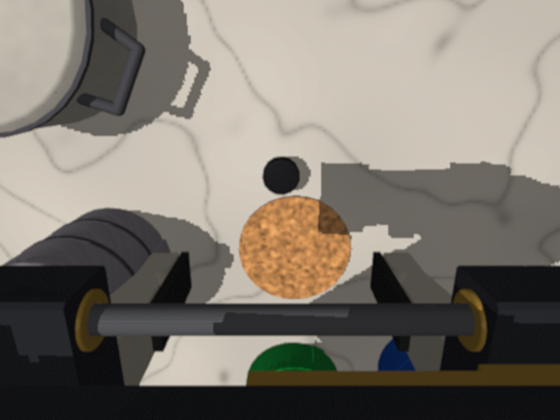

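Emit:
step_arm([
  [2.5,0.1,0,-0.5,0],
  [5.5,0.1,0,-0.5,0],
  [8.5,0.1,0,-0.5,0],
  [11.5,0.1,0,-0.5,0],
  [14.5,0.1,0,-0.5,0],
  [17,0.1,0,-0.5,0],
  [19,0.1,0,-0.5,0],
  [20.5,0.1,0,-0.5,0],
  [21.2,0.1,0,-0.5,0],
  [21.4,0.1,0,-0.5,0],
], squeeze=12)

```text
t: 12.38
eef_pos: [0.6193, 0.1858, 0.0233]
ee_rot: [-1.01, 1.568, -2.581]
force: [-0.1, -0.5, 0.3]
width: 0.0878
```

Emit:
step_arm([
  [0,0,0,0,0.1],
  [0,0,0,0,0.2],
  [0,0,0,0,0.3],
  [0,0,0,0,0.4],
  [0,0,0,0,0.5],
  [0,0,0,0,0.6],
  [0,0,0,0,0.7],
  [0,0,0,0,0.8],
  [0,0,0,0,0.8],
  [0,0,0,0,0.8],
], squeeze=12)

```text
t: 13.22
eef_pos: [0.62, 0.1861, 0.0249]
ee_rot: [1.33, 1.571, -0.241]
force: [0.8, 0.2, 2.2]
width: 0.0375
```

```bash
python3 go.py .4855 -.208 .15
```

```text
delta cm [-12.51 -13.45  39.41] roll 0 curang 270.0 tilt x [ 0. -0. -1.]
t 13.22 pos [0.62   0.1861 0.0249] rot [ 1.33   1.571 -0.241] F [0.8 0.2 2.2] w 0.0375 q [ 0.59  0.52 -0.29  0.   -0.76  0.98]
```

Emit:
step_arm([
  [-0.5,0,0,0,0.8],
  [-2,0,0,0,0.8],
  [-4,0,0,0,0.8],
  [-7,0,0,0,0.8],
  [-10,0,0,0,0.8],
  [-13,0,0,0,0.8],
  [-15.5,-0.5,1,0,0.8],
  [-17,-1,3,0,0.8],
  [-17.5,-2,6,0,0.8],
  [-17.5,-3.2,9.5,0,0.8],
])

```text
t: 14.05
eef_pos: [0.5888, 0.0915, 0.202]
ee_rot: [1.933, 1.567, 0.364]
force: [0.8, -0.7, -0.9]
width: 0.0373
```

Emit:
step_arm([
  [0,-1.1,3.3,0,0.8],
  [0,-2.3,6.6,0,0.8],
  [0,-3.4,9.9,0,0.8],
  [0,-4.5,13.2,0,0.8],
  [0,-5.6,16.5,0,0.8],
  [0,-6.7,19.8,0,0.8],
  [0,-7.8,23,0,0.8],
  [0,-8.9,26,0,0.8],
  [0,-9.7,28.5,0,0.8],
  [0,-10.2,29.9,0,0.8],
])

```text
t: 14.88
eef_pos: [0.4847, -0.2101, 0.2002]
ee_rot: [0.917, 1.571, -0.655]
force: [0.5, 0.2, -0.1]
width: 0.0374
```

```bash
python3 - <<'E'
from m import *
for c in ['wrist','scene','top']:
    f=cam(c);save(f,'r6'+c);P=cloud(f)
    for m in masks_of('ramekin',c)[:2]:
        Q=P[m['mask']];Q=Q[~np.isnan(Q[:,0])];Q=Q[(Q[:,2]>.03)&(Q[:,2]<.045)]
        if len(Q)>20: print(c,round(m['conf'],2),np.round(m['extent']),np.median(Q,0).round(4),cv2.minEnclosingCircle((Q[:,:2]*1000).astype(np.float32)))
E
python3 go.py .4855 -.208 .06 270
```

```text
wrist 0.86 [228. 136. 330. 236.] [ 0.4815 -0.2067  0.0366] ((486.3051452636719, -207.46005249023438), 45.64214324951172)
scene 0.89 [139. 265. 194. 325.] [ 0.4948 -0.2204  0.0343] ((485.3867492675781, -208.81036376953125), 45.3822021484375)
top 0.57 [370. 217. 400. 231.] [ 0.4454 -0.2116  0.0338] ((451.8125305175781, -207.3675537109375), 28.437164306640625)
delta cm [13.99 -0.08  0.07] roll 0.0 curang 270.0 tilt x [ 0.  0. -1.]
t 15.18 pos [ 0.4863 -0.2073  0.1999] rot [1.751 1.571 0.181] F [ 0.2 -0.2  0.3] w 0.0376 q [-0.03  0.15 -0.37 -0.   -1.05  1.6 ]
```

View pics/r6wrist.png

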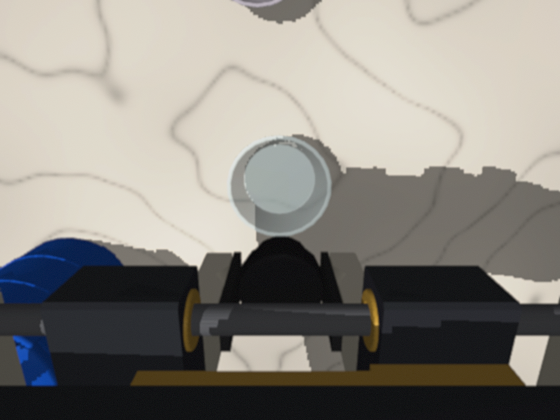

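View pics/r6scene.png

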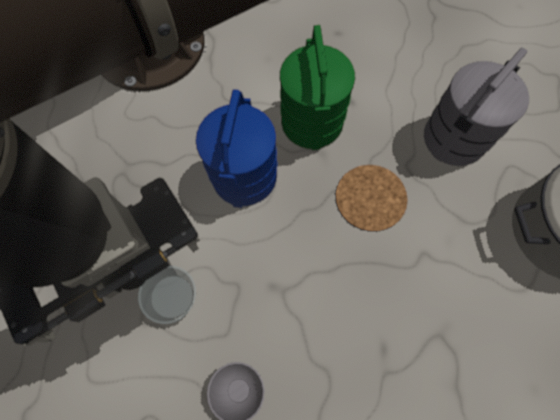

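Emit:
step_arm([
  [1.5,0,0,0,0.8],
  [3.5,0,0,0,0.8],
  [6,0,0,0,0.8],
  [8.5,0,0,0,0.8],
  [10.5,0,0,0,0.8],
  [12.5,0,0,0,0.8],
  [13.7,0,0,0,0.8],
  [14.3,0,0,0,0.8],
  [14.3,0,0,0,0.8],
  [14.3,0,0,0,0.8],
])

```text
t: 16.02
eef_pos: [0.4865, -0.2074, 0.0571]
ee_rot: [-0.115, 1.571, -1.684]
force: [-0.1, 0.1, -0.2]
width: 0.0379
```

Run:
```python
from h import *
f=cam('wrist');save(f,'r7'); st();f=cam('scene');cv2.imwrite('pics/r7s.png',cv2.resize(f['pixels'][200:380,60:300,::-1],None,fx=3,fy=3))
```

```text
t 16.07 pos [ 0.4868 -0.2076  0.0575] rot [ 1.332  1.57  -0.238] F [ 0.1 -0.4 -0.2] w 0.0376 q [-0.03  0.32 -0.54  0.   -0.71  1.6 ]
```

View pics/r7.png

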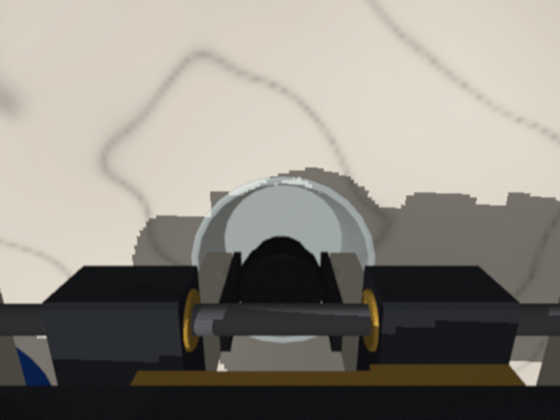

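View pics/r7s.png

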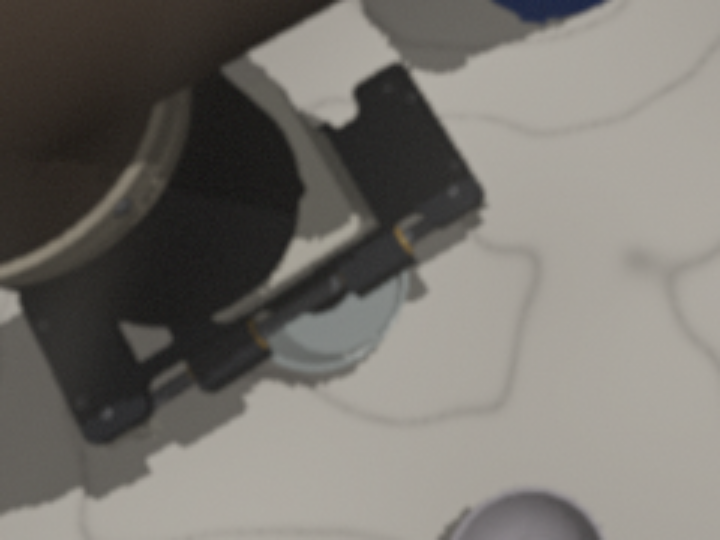

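Emit:
step_arm([
  [0.1,0,0,0,0.56],
  [0.1,0,0,0,0.52],
  [0.1,0,0,0,0.48],
  [0.1,0,0,0,0.44],
  [0.1,0,0,0,0.42],
  [0.1,0,0,0,0.42],
  [0.1,0,0,0,0.42],
  [0.1,0,0,0,0.42],
  [0.1,0,0,0,0.42],
  [0.1,0,0,0,0.42],
])

```text
t: 16.95
eef_pos: [0.486, -0.2079, 0.0557]
ee_rot: [-1.088, 1.571, -2.659]
force: [1.1, -0.3, 0.4]
width: 0.051
```

Emit:
step_arm([
  [-1,0,0,0,0.42],
  [-3,0,0,0,0.42],
  [-6,0,0,0,0.42],
  [-9,0,0,0,0.4],
  [-12,0,0,0,0.3],
  [-15,0,0,0,0.2],
  [-17.5,0,0,0,0],
  [-19.5,0,0,0,0],
  [-20.5,0,0,0,0],
  [-20.5,0,0,0,0],
])

```text
t: 17.78
eef_pos: [0.487, -0.2081, 0.2637]
ee_rot: [1.426, 1.566, -0.144]
force: [0.4, -0.9, -0.8]
width: 0.0854
```

```bash
python3 - <<'E'
from m import *
f=cam('wrist');save(f,'r8')
P=cloud(f)
for t in ['knob','ramekin']:
    for m in masks_of(t,'wrist')[:2]:
        Q=P[m['mask']];Q=Q[~np.isnan(Q[:,0])]
        print(t,round(m['conf'],2),np.round(m['extent']),np.percentile(Q,[2,50,98],axis=0).round(4).tolist(),cv2.minEnclosingCircle((Q[Q[:,2]>.02][:,:2]*1000).astype(np.float32)))
E
python3 go.py .522 .376 .29 194.7
```

```text
knob 0.92 [260. 154. 298. 191.] [[0.473, -0.2222, 0.0311], [0.4902, -0.2066, 0.0363], [0.5065, -0.1898, 0.038]] ((488.8604736328125, -206.2762908935547), 18.78380012512207)
ramekin 0.79 [237. 130. 320. 220.] [[0.4454, -0.2486, 0.0052], [0.4818, -0.2087, 0.017], [0.5274, -0.1662, 0.0383]] ((486.3547668457031, -207.35215759277344), 45.427642822265625)
delta cm [ -3.02   3.66 -58.36] roll 75.3 curang 270.0 tilt x [-0.002  0.001 -1.   ]
t 17.93 pos [ 0.4853 -0.2076  0.2595] rot [-1.916  1.569  2.797] F [-0.1 -0.8 -0.5] w 0.0878 q [-0.03  0.11 -0.28 -0.   -1.18  1.6 ]
```

View pics/r8.png

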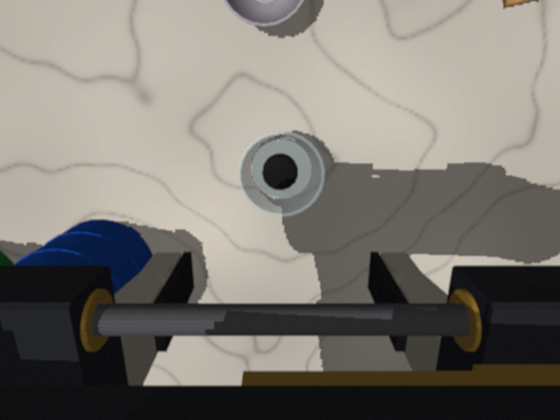

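Emit:
step_arm([
  [-1,0.2,-2,3,0],
  [-3,0.4,-5,7,0],
  [-5,0.6,-9,14,0],
  [-7,0.8,-13,21,0],
  [-7,1,-17,28,0],
  [-7,1.3,-21,35,0],
  [-7,1.5,-25,42,0],
  [-7,1.8,-29,49,0],
  [-7,2.1,-33,56,0],
  [-7,2.3,-37,63,0],
])

```text
t: 18.77
eef_pos: [0.5068, 0.1367, 0.3292]
ee_rot: [-0.013, 1.568, -2.614]
force: [1.4, -0.2, 0.5]
width: 0.0877
```

```bash
python3 go.py .522 .376 .33 194.7
```

```text
delta cm [ -0.12 -19.74 -13.62] roll 16.3 curang 211.0 tilt x [-0.002 -0.001 -1.   ]
t 18.77 pos [0.5068 0.1367 0.3292] rot [-0.013  1.568 -2.614] F [ 1.4 -0.2  0.5] w 0.0877 q [ 0.64  0.06 -0.17 -0.   -1.34 -0.1 ]
```

Emit:
step_arm([
  [0,-3,-2.1,4,0],
  [0,-6,-4.2,8,0],
  [0,-9,-6.3,12,0],
  [0,-12,-8.3,16.3,0],
  [0,-15,-10.4,16.3,0],
  [0,-17.5,-12.1,16.3,0],
  [0,-19.2,-13.3,16.3,0],
  [0,-19.7,-13.6,16.3,0],
  [0,-19.7,-13.6,16.3,0],
  [0,-19.7,-13.6,16.3,0],
])

```text
t: 19.6
eef_pos: [0.521, 0.3736, 0.329]
ee_rot: [0.603, 1.568, -2.277]
force: [-0.0, -0.5, 0.1]
width: 0.0874
```

```bash
python3 - <<'E'
from m import *
f,P=tif('wrist',(.522,.376));save(f,'w9');tif('top',(.522,.376))
E
python3 go.py .522 .376 .191 194.7
```

```text
wrist lid 11313 zmode 0.1482
 handle n 1696 z [0.1959 0.2011 0.2024] mean [0.523  0.3728] rect 521.7 377.0 11.6 99.5 ang 104.7 Lspan 0.0995
 lidcirc [521.8 376.9] 69.0
top lid 3860 zmode 0.1453
 handle n 499 z [0.1904 0.1985 0.2013] mean [0.5211 0.3739] rect 521.2 376.5 12.5 96.7 ang 104.9 Lspan 0.0967
 lidcirc [519.5 375.8] 69.3
delta cm [13.93 -0.29 -0.15] roll 0.3 curang 195.0 tilt x [-0.001 -0.001 -1.   ]
t 19.7 pos [0.5214 0.3729 0.3303] rot [ 0.687  1.57  -2.194] F [0.1 0.  0.3] w 0.0878 q [ 0.92  0.26  0.07  0.   -1.38 -0.66]
```

View pics/w9.png

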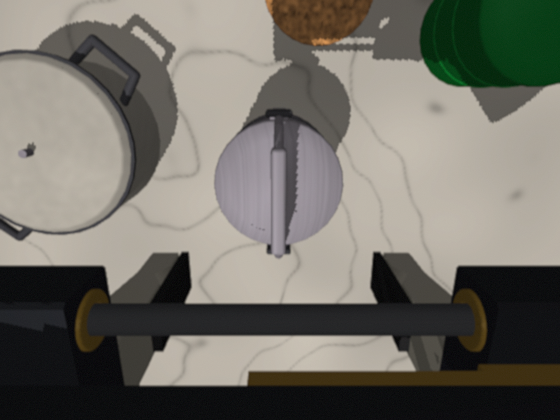

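The carrier stands upright where it was set, handle at col 278, about (0.522, 0.3765). Descend and grasp.

Emit:
step_arm([
  [1.5,-0.1,0,0.3,0],
  [3.5,-0.2,-0.1,0.3,0],
  [5.5,-0.3,-0.1,0.3,0],
  [7.5,-0.3,-0.1,0.3,0],
  [9.5,-0.3,-0.1,0.3,0],
  [11.2,-0.3,-0.1,0.3,0],
  [12.7,-0.3,-0.1,0.3,0],
  [13.5,-0.3,-0.1,0.3,0],
  [13.9,-0.3,-0.1,0.3,0.2],
  [13.9,-0.3,-0.1,0.3,0.4],
], squeeze=45)

```text
t: 20.53
eef_pos: [0.5216, 0.3764, 0.1915]
ee_rot: [0.707, 1.57, -2.178]
force: [-0.6, 0.4, -0.2]
width: 0.0789
```

Emit:
step_arm([
  [0,0,0,0,0.6],
  [0,0,0,0,0.7],
  [0,0,0,0,0.8],
  [0,0,0,0,0.85],
  [0,0,0,0,0.9],
  [0,0,0,0,1],
  [0,0,0,0,1],
  [0,0,0,0,1],
  [0,0,0,0,1],
  [0,0,0,0,1],
], squeeze=45)

```text
t: 21.37
eef_pos: [0.5216, 0.3772, 0.1917]
ee_rot: [1.009, 1.571, -1.876]
force: [1.0, -0.1, -0.2]
width: 0.0131
```

Emit:
step_arm([
  [-0.2,0,0,0,1],
  [-0.6,0,0,0,1],
  [-1.2,0,0,0,1],
  [-1.9,0,0,0,1],
  [-2.6,0,0,0,1],
  [-3.2,0,0,0,1],
  [-3.7,0,0,0,1],
  [-4,0,0,0,1],
  [-4,0,0,0,1],
  [-4,0,0,0,1],
])

```text
t: 22.2
eef_pos: [0.5215, 0.3772, 0.2319]
ee_rot: [-1.949, 1.57, 1.449]
force: [-0.2, 0.1, -7.6]
width: 0.0113
```

```bash
python3 go.py .5285 .172 .231 194.7
```

```text
delta cm [ 0.08 20.02  4.53] roll 0.0 curang 194.7 tilt x [ 0.  0. -1.]
t 22.2 pos [0.5215 0.3772 0.2319] rot [-1.949  1.57   1.449] F [-0.2  0.1 -7.6] w 0.0113 q [ 0.93  0.31 -0.08 -0.   -1.18 -0.67]
```

Emit:
step_arm([
  [0,0.4,0.1,0,1],
  [0,1.2,0.3,0,1],
  [0,2.4,0.5,0,1],
  [0,4,0.9,0,1],
  [0,6,1.4,0,1],
  [0,8,1.8,0,1],
  [0,10,2.3,0,1],
  [0,12,2.7,0,1],
  [0,14,3.2,0,1],
  [0,16,3.6,0,1],
])

```text
t: 23.03
eef_pos: [0.5269, 0.2101, 0.2321]
ee_rot: [-2.586, 1.571, 0.812]
force: [0.7, 0.3, -7.6]
width: 0.0117
```

Emit:
step_arm([
  [0,1.6,0.4,0,1],
  [0,2.7,0.6,0,1],
  [0,3.5,0.8,0,1],
  [0,3.9,0.9,0,1],
  [0,4,0.9,0,1],
  [0.3,4,0.9,0,1],
  [0.8,4,0.9,0,1],
  [1.3,4,0.9,0,1],
  [1.8,4,0.9,0,1],
  [2.2,4,0.9,0,1],
])

```text
t: 23.87
eef_pos: [0.5285, 0.1726, 0.2086]
ee_rot: [0.269, 1.57, -2.615]
force: [0.1, 0.4, -7.4]
width: 0.0116
```

```bash
python3 - <<'E'
from m import *
f,P=tif('scene',(.5285,.172));cv2.imwrite('pics/s10.png',cv2.resize(f['pixels'][80:280,280:500,::-1],None,fx=3,fy=3))
f,P=tif('wrist',(.5285,.172));save(f,'w10')
E
python3 go.py .5285 .172 .1965 194.7
```

```text
scene lid 4199 zmode 0.1613
 handle n 736 z [0.1939 0.2133 0.2172] mean [0.533  0.1515] rect 529.5 154.1 77.9 41.6 ang 107.5 Lspan 0.0849
 lidcirc [529.8 166. ] 64.5
wrist lid 20108 zmode 0.1642
 handle n 6748 z [0.1965 0.2168 0.2189] mean [0.5322 0.1574] rect 530.2 163.6 41.2 97.2 ang 104.7 Lspan 0.0999
 lidcirc [528.3 172.2] 69.3
delta cm [ 1.2   0.04 -0.02] roll 0.0 curang 194.7 tilt x [-0.002 -0.001 -1.   ]
t 23.97 pos [0.5283 0.1723 0.2085] rot [ 0.285  1.569 -2.6  ] F [-1.3  0.  -7.8] w 0.0116 q [ 0.67  0.19 -0.3  -0.   -1.08 -0.41]
```

View pics/s10.png

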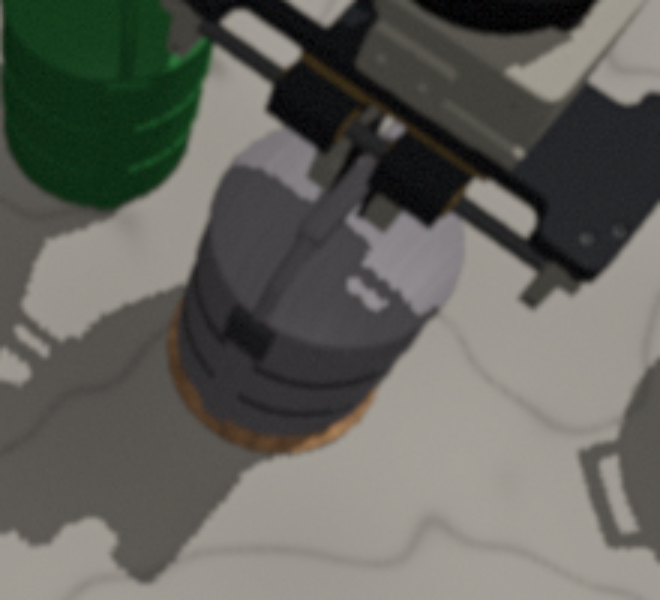

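Emit:
step_arm([
  [0.3,0,0,0,1],
  [0.6,0,0,0,1],
  [0.8,0,0,0,1],
  [1,0,0,0,1],
  [1.1,0,0,0,1],
  [1.2,0,0,0,1],
  [1.2,0,0,0,1],
  [1.2,0,0,0,1],
  [1.2,0,0,0,1],
  [1.2,0,0,0,1],
])

```text
t: 24.8
eef_pos: [0.5289, 0.1723, 0.1979]
ee_rot: [-3.0, 1.571, 0.398]
force: [0.1, 0.1, -8.1]
width: 0.0115
```

Emit:
step_arm([
  [0.05,0,0,0,1],
  [0.1,0,0,0,1],
  [0.13,0,0,0,1],
  [0.15,0,0,0,1],
  [0.15,0,0,0,1],
  [0.15,0,0,0,1],
  [0.15,0,0,0,1],
  [0.15,0,0,0,1],
  [0.15,0,0,0,1],
  [0.15,0,0,0,1],
])

```text
t: 25.63
eef_pos: [0.529, 0.1724, 0.1967]
ee_rot: [-2.945, 1.57, 0.453]
force: [-2.6, 1.3, 1.9]
width: 0.0113
```

Contact, weight taken. Release and rise.

Emit:
step_arm([
  [0,0,0,0,1],
  [0,0,0,0,0.85],
  [0,0,0,0,0.8],
  [0,0,0,0,0.7],
  [0,0,0,0,0.6],
  [0,0,0,0,0.5],
  [0,0,0,0,0.4],
  [0,0,0,0,0.3],
  [0,0,0,0,0.2],
  [0,0,0,0,0.1],
])

```text
t: 26.47
eef_pos: [0.5289, 0.1723, 0.1963]
ee_rot: [1.979, 1.571, -0.906]
force: [-0.0, 0.5, -0.2]
width: 0.0589
```

Emit:
step_arm([
  [-0.5,0,0,0,0.1],
  [-1.5,0,0,0,0],
  [-3,0,0,0,0],
  [-5,0,0,0,0],
  [-7,0,0,0,0],
  [-9,0,0,0,0],
  [-11,0,0,0,0],
  [-13,-1,0,0,0],
  [-14,-3,0,0,0],
  [-14,-5,0,0,0],
])

```text
t: 27.3
eef_pos: [0.5171, 0.2211, 0.3407]
ee_rot: [-2.847, 1.565, 0.55]
force: [-0.4, 0.6, -0.1]
width: 0.0874
```

Emit:
step_arm([
  [0,-2,0,0,0],
  [0,-5,0,0,0],
  [0,-8,0,0,0],
  [0,-11,0,0,0],
  [0,-14,0,0,0],
  [0,-16,0,0,0],
  [0,-17,0,0,0],
  [0,-17,0,0,0],
  [0,-17,0,0,0],
  [0,-17,0,0,0],
])

```text
t: 28.13
eef_pos: [0.4732, 0.3843, 0.3368]
ee_rot: [-3.1, 1.57, 0.298]
force: [1.2, -0.4, -0.2]
width: 0.0875
```

Run:
```python
from m import *
for c in ['scene','top']:
    f,P=tif(c,(.5285,.172));save(f,'f'+c)
    for t in ['mat','knob','ramekin']:
      for m in masks_of(t,c)[:2]:
        Q=P[m['mask']];Q=Q[~np.isnan(Q[:,0])]
        print(c,t,round(m['conf'],2),np.round(m['extent']),np.percentile(Q,[2,50,98],axis=0).round(3).tolist(),np.round(cv2.minEnclosingCircle((Q[Q[:,2]>.02][:,:2]*1000).astype(np.float32))[0],1) if t!='mat' else '')
st()
```

```text
scene lid 4821 zmode 0.1501
 handle n 640 z [0.1937 0.2032 0.205 ] mean [0.5305 0.1652] rect 529.2 167.7 12.3 95.0 ang 104.5 Lspan 0.095
 lidcirc [529.6 171.2] 69.5
scene mat 0.71 [337. 189. 404. 231.] [[0.485, 0.109, -0.001], [0.579, 0.136, 0.004], [0.592, 0.188, 0.008]] 
scene knob 0.97 [154. 286. 183. 307.] [[0.472, -0.225, 0.004], [0.49, -0.207, 0.033], [0.505, -0.19, 0.036]] [ 487.7 -207.6]
scene ramekin 0.55 [142. 268. 194. 325.] [[0.444, -0.25, 0.002], [0.478, -0.215, 0.012], [0.526, -0.168, 0.036]] [ 485.3 -208.8]
top lid 3746 zmode 0.1503
 handle n 513 z [0.1934 0.2031 0.2061] mean [0.5279 0.1708] rect 528.3 172.5 12.3 104.3 ang 104.7 Lspan 0.1043
 lidcirc [528.1 172.6] 69.7
top mat 0.5 [177. 177. 217. 211.] [[0.466, 0.11, 0.0], [0.494, 0.122, 0.004], [0.534, 0.181, 0.008]] 
top knob 0.73 [375. 197. 388. 213.] [[0.472, -0.22, 0.03], [0.487, -0.204, 0.034], [0.502, -0.189, 0.037]] [ 487.1 -204.5]
top ramekin 0.91 [363. 183. 409. 232.] [[0.445, -0.249, 0.001], [0.487, -0.213, 0.012], [0.527, -0.166, 0.037]] [ 486.1 -207.4]
t 28.53 pos [0.4732 0.3847 0.3364] rot [-2.499  1.571  0.898] F [ 0.2 -0.2  0.8] w 0.0876 q [ 1.    0.21  0.01  0.   -1.38 -0.75]
```

View pics/fscene.png

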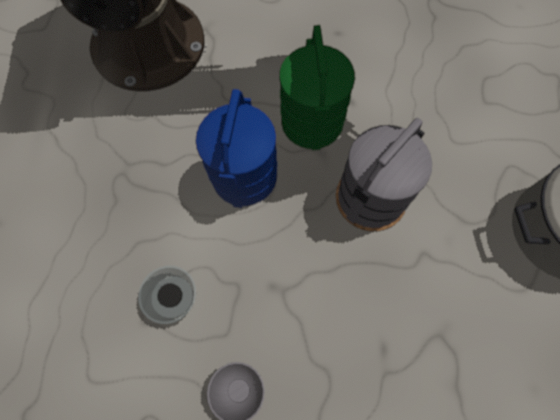

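View pics/ftop.png

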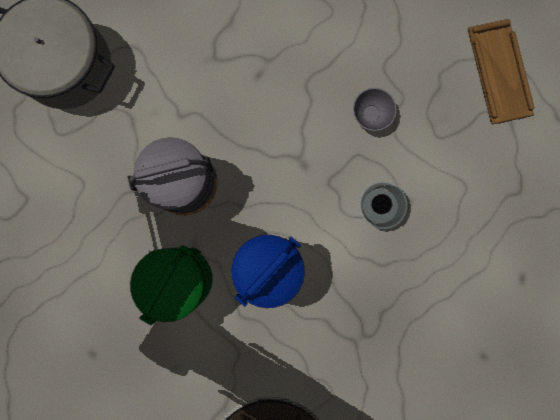

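The carrier is back on its mat (scene picture, around pixel 385,180), the knob sits in the ramekin (170,295), and the look-alikes have not moved. Handing in.

```bash
python3 -c "
from station import *
print(job_done())"
```

```text
the job is handed in; nothing more can be done
None
```

The job is done and handed in at about 28.5 s of the 67 s allowed. I lifted the steel carrier by its handle and stood it on the bare counter about 0.20 m to the left (+y) of its mat. I then released the knob into the ramekin from just above the rim, a drop of about 26 mm, and set the carrier back on the mat.

**Carrier:** the last checks put it upright at about (0.528, 0.172), within about 1–2 mm of the mat centre I measured while the mat was bare. Its lid and handle read the same heights as at the start.

**Knob and ramekin:** the knob stands inside the ramekin at about (0.487, -0.206). The ramekin is within 1 mm of where it began.

**Look-alikes and robot:** the blue and green carriers look untouched, and the robot is clear of everything. The forces reported after each move stayed under about 9 N.

**Disagreements:** none of the final checks failed. The cameras differed by 1–3 mm, mainly in height: the fixed cameras read the lid about 5 mm lower than the 155 mm expected on the mat, and the wrist camera about 2 mm lower. I set the final height by the force at contact.

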